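# Flip the status flags of the loaded stands

### The job

Each of the three flag stands has a nest for one part; two nests hold a part and one is empty. On the two stands that hold a part, use the fingertips to push the flag right over its axle (the thumb lever beside it is made for that), away from you, until it lies flat on its far rest, ring face up; leave the flag of the empty stand as it is. Only push: never take a flag or lever between the fingers, and leave the parts in their nests and everything else on the bench where it is.

Things in the scene. Friction and masses are not known exactly. Their poses are not given: they have to be found in the camera images.
- stand_1: Flag stand 1: its nest holds the hex nut. Fixed; all three stands are alike. Base plate 88 (x) x 94 (y) x 8 mm from y = -28 to +66; origin on the bench below the flag's middle. x is the flip direction, away from the robot (yaw within 0.2), y left, z up. Cheeks 5 mm thick at y = -26 and +24 carry the axle; tops 75 mm high. Rest posts 60 mm high at x = -36 and +36, y = 0.
- nest_1 (a point): Middle of the inner floor of nest 1, an open grey plastic square 40 mm wide (34 inside) at the left of the base plate, 46 mm left (+y) of the stand's origin; floor 11 mm, rim 15 mm above the bench. Axes as the stand's.
- axle_1 (a point): Point on the axle of flag 1, midway between the cheeks, 62 mm above the bench. The axle is level, along y. This frame turns with the flag; at joint 0 its axes are the stand's. The white plate (48 x 40 x 4 mm) reaches along its -x from 4 to 52 mm, y within 20 mm either way.
- flag_1 (a joint): Turn of flag 1, rad. 0: flat towards the robot, face with two bars up. 1.57: upright. 3.14 (end stop): flat on the far side, face with a ring up. 60 g, free-swinging and damped: let go before upright it drops back to 0; past it, it sinks to 3.14 by itself in 1 to 2 s (no need to follow). Turning it takes a few hundredths of a newton metre.
- lever_1 (a point): Thumb lever of flag 1, fixed to it. Origin on the axle line, 49 mm right (-y) of the flag's middle; z runs out along the lever. Black bar 6 mm thick, 20 mm wide along y, end 46 mm from the axle, hub radius 9 mm. At joint 0 it stands up, leaning 30 degrees to the robot. A twin, for turning back, points down 120 degrees from it. 19 mm gap to the plate's side.
- stand_2: Flag stand 2: its nest holds the bush. Fixed; all three stands are alike. Base plate 88 (x) x 94 (y) x 8 mm from y = -28 to +66; origin on the bench below the flag's middle. x is the flip direction, away from the robot (yaw within 0.2), y left, z up. Cheeks 5 mm thick at y = -26 and +24 carry the axle; tops 75 mm high. Rest posts 60 mm high at x = -36 and +36, y = 0.
- nest_2 (a point): Middle of the inner floor of nest 2, an open grey plastic square 40 mm wide (34 inside) at the left of the base plate, 46 mm left (+y) of the stand's origin; floor 11 mm, rim 15 mm above the bench. Axes as the stand's.
- axle_2 (a point): Point on the axle of flag 2, midway between the cheeks, 62 mm above the bench. The axle is level, along y. This frame turns with the flag; at joint 0 its axes are the stand's. The white plate (48 x 40 x 4 mm) reaches along its -x from 4 to 52 mm, y within 20 mm either way.
- flag_2 (a joint): Turn of flag 2, rad. 0: flat towards the robot, face with two bars up. 1.57: upright. 3.14 (end stop): flat on the far side, face with a ring up. 60 g, free-swinging and damped: let go before upright it drops back to 0; past it, it sinks to 3.14 by itself in 1 to 2 s (no need to follow). Turning it takes a few hundredths of a newton metre.
- lever_2 (a point): Thumb lever of flag 2, fixed to it. Origin on the axle line, 49 mm right (-y) of the flag's middle; z runs out along the lever. Black bar 6 mm thick, 20 mm wide along y, end 46 mm from the axle, hub radius 9 mm. At joint 0 it stands up, leaning 30 degrees to the robot. A twin, for turning back, points down 120 degrees from it. 19 mm gap to the plate's side.
- stand_3: Flag stand 3: its nest is empty. Fixed; all three stands are alike. Base plate 88 (x) x 94 (y) x 8 mm from y = -28 to +66; origin on the bench below the flag's middle. x is the flip direction, away from the robot (yaw within 0.2), y left, z up. Cheeks 5 mm thick at y = -26 and +24 carry the axle; tops 75 mm high. Rest posts 60 mm high at x = -36 and +36, y = 0.
- nest_3 (a point): Middle of the inner floor of nest 3, an open grey plastic square 40 mm wide (34 inside) at the left of the base plate, 46 mm left (+y) of the stand's origin; floor 11 mm, rim 15 mm above the bench. Axes as the stand's.
- axle_3 (a point): Point on the axle of flag 3, midway between the cheeks, 62 mm above the bench. The axle is level, along y. This frame turns with the flag; at joint 0 its axes are the stand's. The white plate (48 x 40 x 4 mm) reaches along its -x from 4 to 52 mm, y within 20 mm either way.
- flag_3 (a joint): Turn of flag 3, rad. 0: flat towards the robot, face with two bars up. 1.57: upright. 3.14 (end stop): flat on the far side, face with a ring up. 60 g, free-swinging and damped: let go before upright it drops back to 0; past it, it sinks to 3.14 by itself in 1 to 2 s (no need to follow). Turning it takes a few hundredths of a newton metre.
- lever_3 (a point): Thumb lever of flag 3, fixed to it. Origin on the axle line, 49 mm right (-y) of the flag's middle; z runs out along the lever. Black bar 6 mm thick, 20 mm wide along y, end 46 mm from the axle, hub radius 9 mm. At joint 0 it stands up, leaning 30 degrees to the robot. A twin, for turning back, points down 120 degrees from it. 19 mm gap to the plate's side.
- hex_nut: Loose plain steel hex nut, 24 x 28 x 13 mm, lying in nest 1; origin under its middle.
- bush: Loose plain grey bush (short thick tube), 22 mm wide, 17 mm high, standing in nest 2; origin under its middle.
- flange_ring: Bystander: loose flanged ring, 62 mm wide, 19 mm high, behind the stands; origin under its middle.
- bearing: Bystander: loose ball bearing, 37 mm wide, 12 mm high, behind the stands; origin under its middle.
- rotor: Bystander: loose small motor rotor, 30 x 85 x 31 mm, lying behind the stands; origin under its middle.
- bolt_1: Bystander: loose bolt standing on its head, 18 x 16 x 42 mm, at the front edge; origin under its middle.
- bolt_2: Bystander: loose bolt standing on its head, 18 x 16 x 42 mm, at the front edge; origin under its middle.
- hex_key: Bystander: loose black hex key, 31 x 76 x 5 mm, at the front edge; origin under its middle.
- gauge_block: Bystander: loose block gauge with a small display, 18 x 45 x 22 mm, behind the stands; origin under its middle.

How it is judged (in metres and radians):
At the end, for the whole second after the job is handed in: The flags of the two stands that hold a part lie on their far rests (joint above 3.04 rad) and are at rest; the flag of the empty stand is below 0.1 rad; the nut and the bush lie in their nests (within 12 mm of the nest's middle); no bystander has moved more than 20 mm (value of joint each of flag_1, flag_2 above 3.04 rad and value of joint flag_3 below 0.1 rad and velocity of joint each of flag_1, flag_2 below 0.1 rad/s and distance between hex_nut and nest_1 below 0.012 m and distance between bush and nest_2 below 0.012 m and distance of each of flange_ring, bearing, rotor, bolt_1, bolt_2, hex_key, gauge_block from where it was at the start of the episode below 0.02 m); the robot touches nothing.
It fails at once if a flag's plate or lever is taken between the fingers ((x of the grasp point in the frame of lever_1 between -0.004 and 0.004 m and y of the grasp point in the frame of lever_1 between -0.011 and 0.011 m and z of the grasp point in the frame of lever_1 between 0.006 and 0.046 m) or (x of the grasp point in the frame of axle_1 between -0.052 and -0.006 m and y of the grasp point in the frame of axle_1 between -0.02 and 0.02 m and z of the grasp point in the frame of axle_1 between -0.003 and 0.003 m) or (x of the grasp point in the frame of lever_2 between -0.004 and 0.004 m and y of the grasp point in the frame of lever_2 between -0.011 and 0.011 m and z of the grasp point in the frame of lever_2 between 0.006 and 0.046 m) or (x of the grasp point in the frame of axle_2 between -0.052 and -0.006 m and y of the grasp point in the frame of axle_2 between -0.02 and 0.02 m and z of the grasp point in the frame of axle_2 between -0.003 and 0.003 m)).
It fails at once if the flag of the empty stand is turned up (value of joint flag_3 above 0.35 rad).
It fails at once if a part is lifted or knocked out of its nest (distance between hex_nut and nest_1 above 0.015 m or distance between bush and nest_2 above 0.015 m).
It fails at once if another thing on the bench is lifted or shoved away (distance of any of flange_ring, bearing, rotor, bolt_1, bolt_2, hex_key, gauge_block from where it was at the start of the episode above 0.025 m).
It also fails if it takes over 38 s, if anything falls off the work surface, if the arm or the gripper's body presses on something with over 40 N, if the wrist force passes 120 N, or if a joint passes its speed limit or range.

### The arm

A 7-joint arm with a two-finger parallel gripper is mounted at the origin on a cart in front of the work surface, level with it; the furniture and walls round the work are solid. World frame = base frame: x ahead of the robot, y to its left, z up, the work surface at z = 0. Lengths are in mm, angles in rad, forces in N, time in s.
With the tool pointing down it reaches from about 425 to 950 mm from the base axis. Payload 4.7 kg.
Tool frame: the origin (TCP) lies at the very end of the fingers, on their centre line; the grasp point (between the pads) lies 19 mm behind it; z points along the fingers, y is the line along which they close (so a half turn about z gives the same grasp; the last joint's range is limited). The gripper opens to 87 mm and grips with 3 to 60 N. Pads are 19 mm wide; open, the fingers measure 117 mm over their backs; the gripper's body (75 mm by 190 mm) begins 51 mm behind the grasp point.
Start: joints at [1.162, 0.469, -0.049, 1.532, 0.024, 1.141, -0.082], TCP at [250.293, -626.899, 222.573] pointing down, gripper open.
Joint ranges: [-2.59, 2.59], [-0.33, 1.99], [-1.39, 1.29], [0.1, 2.45], [-1.04, 4.18], [0.21, 1.99], [-2.66, 2.66]. Speed limits (rad/s): [2.57, 2.57, 3.14, 3.14, 3.14, 3.14, 3.14].

### API

Orientations are given as a unit quaternion [w, x, y, z].
In Python, from rig import arm, imaging gives the robot as it stands.
- The arm moves only by the tool play_rows, never from a script. Its argument "moves" is a list of rows, each a list of 7 numbers: the turn, a rotation vector about the tool's x, y, z in degrees, then the shift along the tool's x, y, z in mm, then the finger opening in mm, from 0 to 87. In form: [[wx, wy, wz, x, y, z, grip], ...]. A call has 1 to 10 rows; each row shifts and turns the commanded pose from where the row before left it, along the tool's axes as they then stand; what a row does not reach is not made up. A row lasts 1/12 s, in which the tool goes at most 41.7 mm and 7.16 degrees, less where a joint would pass 70% of its speed; a pose out of reach is approached as far as the arm can. A call is refused whole if a number of a shift passes 41.7 or a number of a turn 7.16, either way. A call with a gripper value outside its range is refused whole. The fingers move at their own pace and stop on an object; the grip force is fixed at half the most. Time passes only in rows, so rows that do not move let the fingers close. It gives the time, the measured TCP pose, the force, the opening and the grip force at its end, in the units of the state.
- arm.state(): the state, without advancing time (a new reading comes with each control period).
- imaging.snapshot(name): name is "scene" or "top" or "wrist"; returns a dict with "image" (400x640x3 uint8, blue, green, red), "mtx" (3x3 intrinsics, pixels), "world_from_camera" (4x4, takes a point from camera to world coordinates); the wrist camera has in their place "tool_from_camera" (4x4, takes a point from camera to tool coordinates, whose origin is the TCP and whose axes are the flange's). Camera axes: x right, y up, looking along -z (the intrinsics and any distortion apply to the point x, -y, -z); pixel columns grow to the right and rows downward; lengths in mm; the calibration is good to about 2 mm. A picture is of the moment at which its call begins: read the wrist's pose just before it. There is no depth.
- arm.hand_in(): hands the job in; it is judged then, once.
Trained networks look in the newest picture that a camera, given by its name, has taken for a name from the list of things; names that differ only in an ending like _2 or _b are one class to them, and where a whole thing is asked for, a point or a joint stands for the part that bears it (a point fixed in the world has none). Each returns a list of dicts, best first, with "conf" (0 to 1); they miss things now and then, are a little off and sometimes report something else, mostly with a low value. They report only what shows in the picture. A call takes as long as a camera call.
- imaging.outline_of(camera, query): "mask" (400x640 bool, what is visible of it) and "rect" ([left, top, right, bottom] in pixels, round what is visible of it).
The state is a dict: "t": time; "joint_positions": joint angles; "qvel": joint speeds; "joint_torque": joint torques, N m; "tool_pos": TCP position; "tcp_rot": TCP orientation; "ft_force": force on the tool from outside, world axes, zero at the start; "torque": the same for the moment, N m; "width": finger opening in mm; "grasp_force": force on a finger pad.
Only numpy, scipy, OpenCV 4.12 (cv2) and the standard library are available. Lean on these libraries where they do the work, as an engineer would, in place of code of your own. Each camera call takes 0.05 s, during which the arm holds its last target. There are 200 camera calls.

## Working session

There is one attempt and no reset: what is moved stays moved. The work goes in short steps, Python scripts to look and compute and a tool call to move; the robot and the scene stay as the last step left them, time stands still between calls to the robot, and variables do not carry over. Pictures are saved under pics/ and viewed, at most 10 in all, crops included, and the job is handed in when it is done.

Besides the shell and the picture viewer there is one more tool, called after "Request:" as name(argument=value, ...) on one line, values as JSON. play_rows: Moves the arm, as the interface text tells. Its arguments: {"type":"object","properties":{"moves":{"type":"array","items":{"type":"array","items":{"type":"number"}}}},"required":["moves"]}

```bash
mkdir -p pics
python3 - <<'E'
from rig import arm, imaging
import cv2,numpy as np
s=arm.state();print(s['t'],s['tool_pos'],s['tcp_rot'],s['width'])
for c in ['scene','top']:
    d=imaging.snapshot(c);cv2.imwrite(f'pics/{c}0.png',d['image'])
    np.savez(f'{c}.npz',img=d['image'],K=d['mtx'],T=d['world_from_camera']);print([k for k in d],d['mtx'],d['world_from_camera'])
    for q in ['nest_1','lever_1','axle_1','stand_1','hex_nut','bush']:
        for o in imaging.outline_of(c,q):
            m=o['mask'];v,u=np.nonzero(m);print(c,q,round(o['conf'],2),np.round(o['rect']),u.mean().round(1),v.mean().round(1))
E
```

```text
0.0 [ 250.06767112 -626.31673086  221.48168018] [-9.70482204e-04  9.82013846e-01  1.88806306e-01 -2.08352640e-04] 86.98301658145895
['image', 'mtx', 'world_from_camera'] [[393.73923905   0.         318.04610811]
 [  0.         393.73923905 198.89007477]
 [  0.           0.           1.        ]] [[-5.02423930e-01  4.68340047e-01 -7.26792815e-01 -9.54291716e+01]
 [-8.64598878e-01 -2.66071670e-01  4.26233090e-01  2.43711871e+02]
 [ 6.24304796e-03  8.42533956e-01  5.38607053e-01  5.26540026e+02]
 [ 0.00000000e+00  0.00000000e+00  0.00000000e+00  1.00000000e+00]]
scene nest_1 0.84 [335. 163. 396. 215.] 366.0 191.0
scene nest_1 0.73 [283. 179. 338. 235.] 315.4 209.1
scene nest_1 0.72 [220. 201. 290. 275.] 258.5 240.6
scene nest_1 0.64 [242. 204. 289. 242.] 270.0 225.6
scene lever_1 0.92 [249. 202. 289. 239.] 271.0 225.4
scene lever_1 0.79 [307. 174. 341. 211.] 326.8 195.5
scene lever_1 0.68 [361. 160. 393. 192.] 378.5 180.1
scene lever_1 0.28 [230. 245. 243. 258.] 237.8 252.6
scene axle_1 0.98 [244. 204. 288. 242.] 270.0 225.8
scene axle_1 0.92 [300. 176. 341. 211.] 326.7 195.6
scene axle
[... 688 characters left out ...]
 nest_1 0.9 [293. 183. 348. 223.] 314.5 203.7
top nest_1 0.8 [220. 200. 280. 241.] 247.9 219.4
top lever_1 0.86 [372. 197. 412. 222.] 388.4 208.7
top lever_1 0.84 [304. 196. 348. 226.] 325.5 207.3
top lever_1 0.57 [243. 209. 279. 239.] 255.5 224.0
top axle_1 0.86 [305. 195. 348. 222.] 325.2 207.6
top axle_1 0.78 [371. 196. 414. 223.] 388.5 208.7
top axle_1 0.76 [238. 210. 278. 239.] 256.2 223.3
top stand_1 0.98 [224. 200. 279. 245.] 247.8 219.5
top stand_1 0.92 [350. 181. 412. 223.] 375.7 203.9
top stand_1 0.67 [291. 182. 350. 227.] 314.5 204.0
top stand_1 0.63 [250. 136. 270. 159.] 258.6 146.9
top hex_nut 0.25 [223. 198. 278. 242.] 246.7 219.7
top bush 0.39 [224. 218. 236. 225.] 230.5 222.2
```

Run:
```python
import cv2,numpy as np
t=np.load('top.npz')['img'];s=np.load('scene.npz')['img']
a=cv2.resize(t[120:270,190:450],(800,462),interpolation=cv2.INTER_CUBIC)
cv2.imwrite('pics/topc.png',a)
b=cv2.resize(s[120:300,190:430],(800,600),interpolation=cv2.INTER_CUBIC);cv2.imwrite('pics/scc.png',b)
```

```text
(no output)
```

View pics/topc.png

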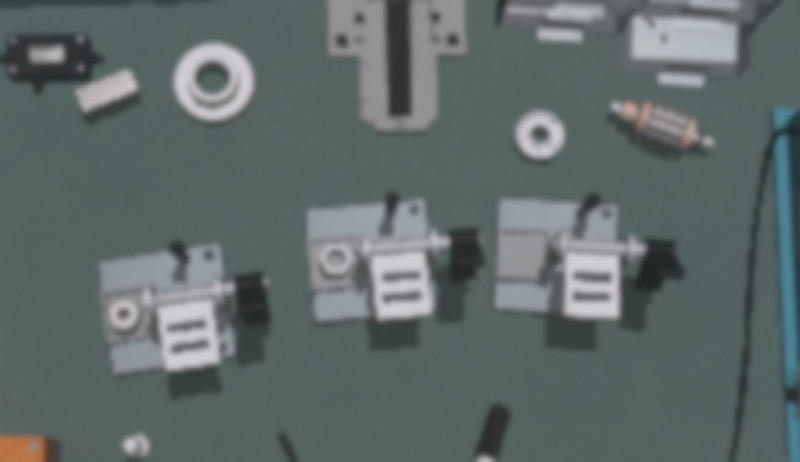

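View pics/scc.png

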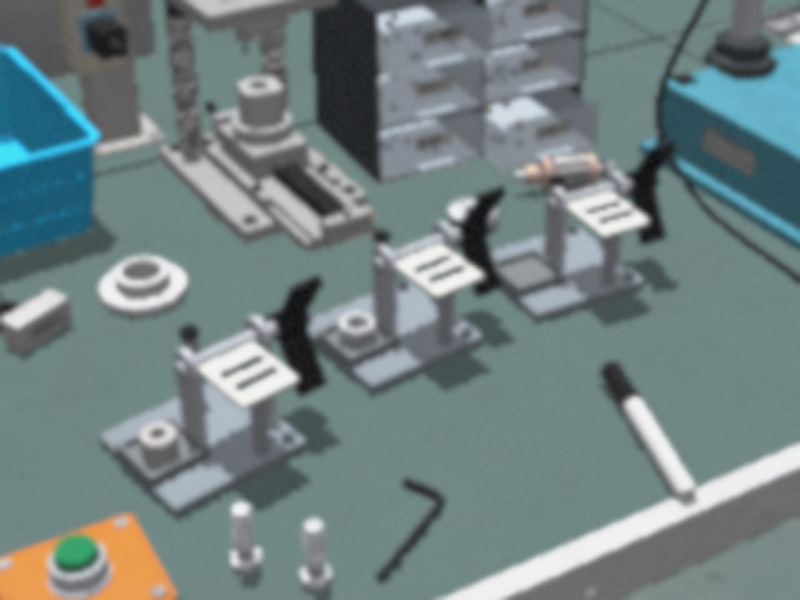

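View pics/top0.png

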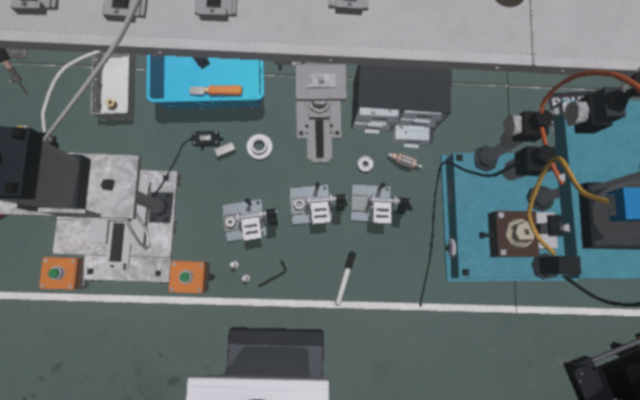

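The nests, left to right, hold the bush (stand 2, crop px (123,315)), the nut (stand 1, (336,258)), and nothing (stand 3, (522,255)). All three flags show their bars face up. Next I fit the stand poses from corner points seen in both cameras.

Run:
```python
import numpy as np
from scipy.optimize import least_squares
C={c:np.load(c+'.npz') for c in('top','scene')}
off={'top':(190,120,3.077),'scene':(190,120,3.3333)}
def proj(c,P):
    d=C[c];T=d['T'];p=(P-T[:3,3])@T[:3,:3];K=d['K']
    return np.c_[K[0,0]*p[:,0]/-p[:,2]+K[0,2],K[1,1]*-p[:,1]/-p[:,2]+K[1,2]]
M={'BFL':(44,66,8),'BFR':(44,-28,8),'BNL':(-44,66,8),'BNR':(-44,-28,8),'PNL':(-52,20,64),'PNR':(-52,-20,64),'PFL':(-4,20,64),'PFR':(-4,-20,64)}
O={'stand2':{'top':dict(BFL=(100,263),BFR=(218,245),BNL=(114,374),PNL=(165,370),PNR=(218,364),PFL=(156,305),PFR=(210,298)),
 'scene':dict(PFL=(198,372),PNR=(300,378),PNL=(243,407),BFL=(103,440),BNL=(180,512),BNR=(305,440))},
 'stand1':{'top':dict(BFL=(307,210),BFR=(423,199),BNL=(315,321),PNL=(376,320),PNR=(432,315),PFL=(369,254),PFR=(424,248)),
 'scene':dict(PFL=(393,262),PFR=(440,237),PNR=(487,273),PNL=(438,297),BNL=(375,388),BNR=(480,338))}}
for s,o in O.items():
  for cams in (['top'],['scene'],['top','scene']):
    def f(p):
        r=[];c,q=np.cos(p[2]),np.sin(p[2]);R=np.array([[c,-q,0],[q,c,0],[0,0,1]])
        for cam in cams:
            u0,v0,k=off[cam];n=list(o[cam])
            P=np.array([M[i] for i in n])@R.T+[p[0],p[1],0]
            r.append((proj(cam,P)-np.array([o[cam][i] for i in n])/k-[u0,v0]).ravel())
        return np.concatenate(r)
    z=least_squares(f,[400,0,0],x_scale=[100,100,.1]);print(s,cams,z.x.round(3),'max px',abs(z.fun).max().round(2))
  x,y,w=z.x
  for nm,l in dict(pre=(-75,-54),start=(-48,-54),end=(30,-54)).items(): print(nm,np.round([x+l[0]*np.cos(w)-l[1]*np.sin(w),y+l[0]*np.sin(w)+l[1]*np.cos(w)],1))
```

```text
stand2 ['top'] [5.0925e+02 3.1691e+01 1.8300e-01] max px 0.7
stand2 ['scene'] [5.04045e+02 3.22100e+01 2.15000e-01] max px 1.93
stand2 ['top', 'scene'] [5.07468e+02 3.14280e+01 1.99000e-01] max px 2.1
pre [444.6 -36.3]
start [471.1 -31. ]
end [547.5 -15.6]
stand1 ['top'] [ 5.51388e+02 -1.22607e+02  1.26000e-01] max px 0.9
stand1 ['scene'] [ 5.47190e+02 -1.21556e+02  1.53000e-01] max px 1.77
stand1 ['top', 'scene'] [ 5.50180e+02 -1.22908e+02  1.32000e-01] max px 1.83
pre [ 482.9 -186.3]
start [ 509.7 -182.8]
end [ 587.  -172.5]
```

Request:
play_rows(moves=[[0,0,7.1,0,0,0,0],[0,0,7.1,0,0,0,0],[0,0,0,11,-36,0,0],[0,0,0,11,-36,0,0],[0,0,0,11,-36,0,0],[0,0,0,11,-36,0,0],[0,0,0,11,-36,0,0],[0,0,0,11,-36,0,0],[0,0,0,11,-36,0,0],[0,0,0,11,-36,0,0]])

```text
t: 1.53
tool_pos: [299.7, -328.1, 222.8]
tcp_rot: [0.0, 0.998, 0.066, 0.0]
ft_force: [1.4, -1.0, 0.3]
width: 28.2
grasp_force: 0.0
```

Request:
play_rows(moves=[[0,0,0,25,-15,0,0],[0,0,0,25,-15,0,0],[0,0,0,25,-15,0,0],[0,0,0,25,-15,0,0],[0,0,0,25,-14,0,0],[0,0,0,25,-14,0,0],[0,0,0,25,-14,0,0],[0,0,0,26,-15,25,0],[0,0,0,0,0,20,0],[0,0,0,0,0,0,0]])

```text
t: 2.37
tool_pos: [482.1, -185.1, 174.2]
tcp_rot: [-0.002, 0.998, 0.068, -0.003]
ft_force: [-1.1, -1.2, -0.4]
width: 0.5
grasp_force: 0.0
```

Run:
```python
from rig import arm, imaging
import cv2,numpy as np
s=arm.state();print(s['t'],s['tool_pos'],s['tcp_rot'],s['width'])
d=imaging.snapshot('wrist')['image'];e=imaging.snapshot('top')['image'][120:270,190:450]
cv2.imwrite('pics/w1.png',np.vstack([cv2.resize(d,(480,300)),cv2.resize(e,(480,277))]))
```

```text
2.3667 [ 482.06954506 -185.10567276  174.17786248] [-0.00165294  0.99769094  0.06782539 -0.0031268 ] 0.5075125198352917
```

View pics/w1.png

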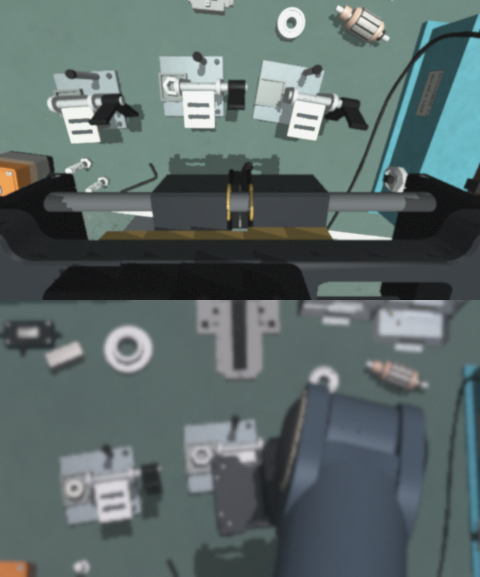

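The wrist view (top half) shows the closed fingers at (240,180), in line with stand 1's lever at (237,95). Now I descend and start pushing.

Request:
play_rows(moves=[[0,0,0,0,0,30,0],[0,0,0,0,0,30,0],[0,0,0,0,0,28,0],[0,0,0,15,0,0,0],[0,0,0,15,0,0,0],[0,0,0,7,0,0,0],[0,0,0,7,0,0,0],[0,0,0,7,0,0,0],[0,0,0,7,0,0,0],[0,0,0,7,0,0,0]])

```text
t: 3.3
tool_pos: [548.3, -179.3, 90.2]
tcp_rot: [0.0, 0.998, 0.066, 0.0]
ft_force: [-0.5, -0.2, 0.8]
width: 0.5
grasp_force: 0.3
```

Request:
play_rows(moves=[[0,0,0,6,0,0,0],[0,0,0,6,0,2,0],[0,0,0,6,0,3,0],[0,0,0,6,0,3,0],[0,0,0,6,0,3,0],[0,0,0,6,0,3,0],[0,0,0,6,0,0,0],[0,0,0,0,0,-40,0],[0,0,0,0,0,-41,0],[0,0,0,0,0,-20,0]])

```text
t: 4.13
tool_pos: [592.3, -173.4, 181.0]
tcp_rot: [0.001, 0.998, 0.066, 0.003]
ft_force: [0.9, -0.4, 1.4]
width: 0.4
grasp_force: 0.0
```

Request:
play_rows(moves=[[0,0,0,-20,0,0,0],[0,0,0,-30,0,0,0],[0,0,0,-35,0,0,0],[0,0,0,-35,0,0,0],[0,0,0,0,0,0,0]])

```text
t: 4.55
tool_pos: [463.6, -190.5, 175.7]
tcp_rot: [0.0, 0.998, 0.064, -0.004]
ft_force: [-0.9, 0.3, 0.2]
width: 0.3
grasp_force: 0.0
```

Run:
```python
from rig import arm, imaging
import cv2,numpy as np
s=arm.state();print(s['t'],s['tool_pos'],s['tcp_rot'],s['width'])
d=imaging.snapshot('wrist')['image']
cv2.imwrite('pics/w2.png',d)
```

```text
4.55 [ 463.56554669 -190.53757139  175.72007733] [ 1.98918074e-04  9.97959293e-01  6.37482019e-02 -3.65747768e-03] 0.3335347892026406
```

View pics/w2.png

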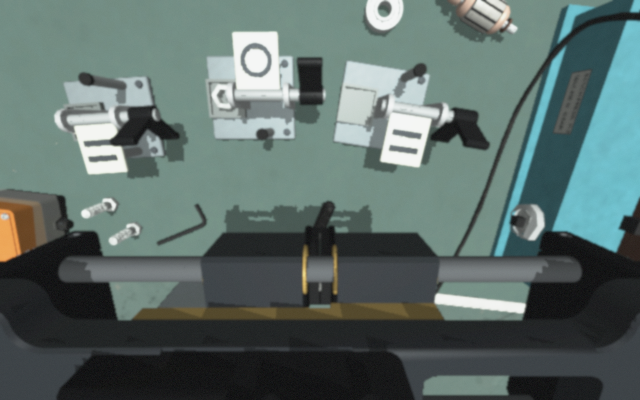

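Flag 1 lies on its far rest with the ring up, around (257,58). Next is stand 2.

Request:
play_rows(moves=[[0,0,-3.2,0,0,0,0],[0,0,0,2,-26,0,0],[0,0,0,2,-26,0,0],[0,0,0,2,-26,0,0],[0,0,0,2,-26,0,0],[0,0,0,2,-26,0,0],[0,0,0,0,-26,0,0],[0,0,0,0,0,0,0],[0,0,0,0,0,0,0]])

```text
t: 5.35
tool_pos: [452.5, -32.1, 177.0]
tcp_rot: [-0.0, 0.995, 0.096, 0.001]
ft_force: [0.4, -0.4, 0.1]
width: 0.1
grasp_force: 0.0
```

Run:
```python
from rig import arm, imaging
import cv2
s=arm.state();print(s['t'],s['tool_pos'],s['tcp_rot'],s['width'])
cv2.imwrite('pics/w3.png',imaging.snapshot('wrist')['image'])
```

```text
5.35 [452.47829403 -32.14656719 176.99793041] [-9.59752849e-05  9.95393603e-01  9.58693333e-02  7.97885031e-04] 0.12794743477219606
```

View pics/w3.png

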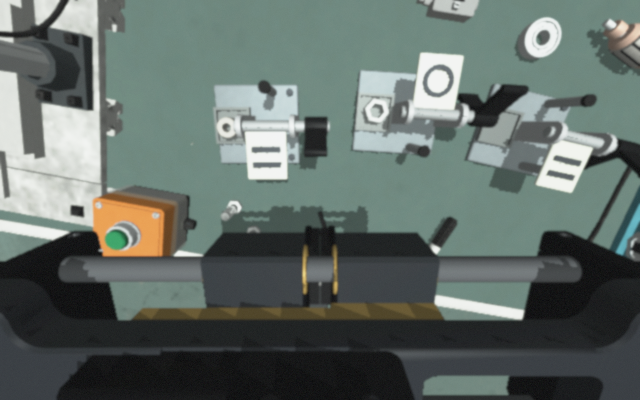

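Fingers at (320,260) line up with stand 2's lever at (316,135). Same push.

Request:
play_rows(moves=[[0,0,0,0,0,30,0],[0,0,0,0,0,30,0],[0,0,0,0,0,30,0],[0,0,0,12,0,0,0],[0,0,0,10,0,0,0],[0,0,0,7,0,0,0],[0,0,0,7,0,0,0],[0,0,0,7,0,0,0],[0,0,0,7,0,0,0],[0,0,0,7,0,0,0]])

```text
t: 6.23
tool_pos: [508.5, -23.3, 87.4]
tcp_rot: [0.0, 0.996, 0.094, 0.001]
ft_force: [0.0, 0.3, 0.5]
width: 0.3
grasp_force: 0.2
```

Request:
play_rows(moves=[[0,0,0,6,0,0,0],[0,0,0,6,0,2,0],[0,0,0,6,0,3,0],[0,0,0,6,0,3,0],[0,0,0,6,0,3,0],[0,0,0,6,0,1,0],[0,0,0,6,0,0,0],[0,0,0,0,0,-40,0],[0,0,0,0,0,-41,0],[0,0,0,0,0,-20,0]])

```text
t: 7.07
tool_pos: [551.1, -14.9, 179.7]
tcp_rot: [0.0, 0.996, 0.094, 0.003]
ft_force: [-0.0, 0.3, -0.5]
width: 0.7
grasp_force: 0.0
```

Request:
play_rows(moves=[[0,0,0,-10,0,-10,0],[0,0,0,-20,10,0,0],[0,0,0,-25,10,0,0],[0,0,0,-25,10,0,0],[0,0,0,0,0,0,0],[0,0,0,0,0,0,0],[0,0,0,0,0,0,0],[0,0,0,0,0,0,0],[0,0,0,0,0,0,0],[0,0,0,0,0,0,0]])

```text
t: 7.9
tool_pos: [476.2, -59.2, 185.5]
tcp_rot: [-0.0, 0.996, 0.094, 0.0]
ft_force: [0.4, -0.7, -0.5]
width: 0.5
grasp_force: 0.0
```

Request:
play_rows(moves=[[0,0,0,0,0,0,0],[0,0,0,0,0,0,0],[0,0,0,0,0,0,0],[0,0,0,0,0,0,0],[0,0,0,0,0,0,0],[0,0,0,0,0,0,0],[0,0,0,0,0,0,0],[0,0,0,0,0,0,0],[0,0,0,0,0,0,0],[0,0,0,0,0,0,0]])

```text
t: 8.73
tool_pos: [475.6, -59.9, 185.6]
tcp_rot: [0.0, 0.996, 0.094, 0.0]
ft_force: [0.3, 0.2, 0.1]
width: 0.3
grasp_force: 0.0
```

Run:
```python
from rig import arm, imaging
import cv2
s=arm.state();print(s['t'],s['tool_pos'],s['ft_force'])
cv2.imwrite('pics/w4.png',imaging.snapshot('wrist')['image'])
```

```text
8.7333 [475.55271914 -59.87770868 185.56189096] [0.30782996 0.18985852 0.07978427]
```

View pics/w4.png

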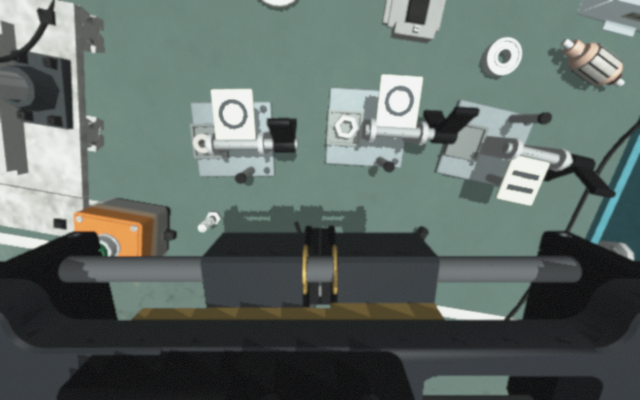

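Flags 1 and 2 show their rings on the far side, at (400,100) and (233,115). Both parts are in their nests, and flag 3 still shows its bars.

```bash
python3 -c "
from rig import arm
print(arm.hand_in())"
```

```text
the job is handed in; nothing more can be done
None
```

I pushed flags 1 and 2 over onto their far rests, ring face up; flag 3 is untouched and the nut and bush are still in their nests. I handed the job in at about 9 s; the hand-in gave no verdict.

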